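# Put the tostonera back together in the pull-out tray

### The job

Put the tostonera set away in the pull-out tray: lift the round mahogany press plate off its slanted draining stand and lower it gently, without dropping it, over the two steel pins of its base until it rests level and flush on the base. Lay the silicone brush flat in the tray's free lane between the base and the ladle, parallel to the ladle and with its bristles at the same end as the ladle's bowl. Do the two in any order, and leave the ladle, mug, jar and bottle undisturbed.

Things in the scene. Friction and masses are not known exactly. Their poses are not given: they have to be found in the camera images.
- plate: mahogany press plate, loose, about 0.4 kg: disc 100 mm across, 16 mm thick, with 36 mm wide ears along x (168 mm over all), each with a 15 mm through hole at x = -66 / +66 mm. Grip bar on top, along x: 80 mm long, 22 wide, z = 16 to 52 mm. Origin: centre of the underside; z: its normal, towards the bar. Starts on the stand, tilted 32 degrees, x pointing up the slope
- rest: slanted draining stand, fixed, light grey: a board 190 mm long, 124 wide, tilted 32 degrees, rising towards the stand's +x, with a lip 10 mm above the board at its lower end. Origin on the counter under the board's centre; the board's surface is 75 mm up there, its highest edge 125 mm
- base: dark mahogany tostonera base, fixed in the tray: disc 116 mm across, 22 mm thick, ears along x (168 mm over all). On them two upright steel pins at x = -66 / +66 mm, 12 mm in diameter, 30 mm high, top 8 mm tapered. Origin: centre of the underside, on the tray's floor; z up. With the plate seated (either way round) its origin is at z = 22 mm here
- tray: pull-out wooden tray, fixed, 250 mm long (x), 336 wide (y), floor 8 mm thick, walls 8 mm thick and up to 34 mm high. Origin: centre of the underside, on the counter. Base at about y = +85 mm, ladle at about y = -118, free lane for the brush at about y = -35. A low cream cabinet, 54 mm high, 390 wide, stands against its far side (x = 120 to 260 mm)
- brush: silicone brush, loose, 200 mm long along x, 16 mm thick, 60 to 130 g: black handle 20 mm wide from x = -100 to +45 mm, red bristle head 40 mm wide from x = +45 to +100 mm. Origin: underside, half-way along; z up. It starts lying on the counter in front of the stand
- brush_tip (a point): the bristle end of the brush (x = +100 mm), at half its thickness
- brush_end (a point): the handle end of the brush (x = -100 mm), at half its thickness
- ladle: stainless ladle, loose, about 200 mm long, lying in the tray along its x: round bowl 64 mm across and 28 mm high centred at x = +65 mm, round handle 10 mm thick sloping from the bowl's rim down to x = -100 mm. Origin: underside, half-way along. Leave it alone
- mug: blue enamel mug, loose, 72 mm across, 85 mm high, with a handle; origin: centre of the underside. Leave it alone
- jar: white jar with a lid, loose, 60 mm across, 75 mm high; origin: centre of the underside. Leave it alone
- bottle: green glass bottle, loose, 58 mm across, 160 mm high; origin: centre of the underside. Leave it alone
Things that resemble listed ones, but are neither listed nor needed, are in the scene too. What is shaped like the plate but orange or yellow is not meant.

How it is judged:
By the outcome, as a careful person would: the job done as asked, in the order asked, and still so for the second after the job is handed in, with the robot touching nothing.
It also fails if it takes over 72 s, if anything falls off the work surface, if the arm or the gripper's body presses on something with over 40 N, if the wrist force passes 120 N, or if a joint passes its speed limit or range.

### The arm

A 6-joint arm with a two-finger parallel gripper is mounted at the origin on the work surface. World frame = base frame: x ahead of the robot, y to its left, z up, the work surface at z = 0. Lengths are in mm, angles in rad, forces in N, time in s.
With the tool pointing down it reaches from about 275 to 1000 mm from the base axis. Payload 8.4 kg.
Tool frame: the origin (TCP) lies at the very end of the fingers, on their centre line; the grasp point (between the pads) lies 19 mm behind it; z points along the fingers, y is the line along which they close (so a half turn about z gives the same grasp; the last joint's range is limited). The gripper opens to 85 mm and grips with 20 to 120 N. Pads are 22 mm wide; open, the fingers measure 114 mm over their backs; the gripper's body (76 mm by 85 mm) begins 54 mm behind the grasp point. The pads swing forward as they close: fully open they stand 13 mm farther back than shut.
Start: joints at [1.346, 0.353, 1.633, -0, 1.155, -0.002], TCP at [138.099, 609.554, 231.281] pointing down, gripper open.
Joint ranges: [-2.63, 2.63], [-0.92, 2.1], [0.06, 2.66], [-1.3, 4.44], [0, 2.69], [-3.02, 3.02]. Speed limits (rad/s): [2.22, 2.22, 2.79, 3.14, 3.14, 3.14].

### API

Orientations are given as [roll, pitch, yaw] about the fixed x, y, z axes, in that order (R = Rz(yaw) Ry(pitch) Rx(roll)).
In Python, from rig import telemetry, imaging, r gives the robot as it stands. The module is installed in compiled form; this text tells all that it offers.
- The arm moves only by the tool step_arm, never from a script. Its argument "moves" is a list of rows, each a list of 3 entries, a list of its own where there are three numbers: the turn, a rotation vector about the tool's x, y, z scaled (see below), then the shift along the tool's x, y, z scaled (see below), then the opening, from -1 (shut) to 1 (fully open). A call has 1 to 8 rows; each row is the pose to reach, as a shift and turn from the pose commanded when the call began, along the tool's axes at that moment; what a row does not reach only later rows make up. The controller multiplies each number of a shift by 200 mm and each number of a turn by 45 degrees. A row lasts 1/10 s, in which the tool goes at most 50 mm and 8.59 degrees, less where a joint would pass 70% of its speed; a pose out of reach is approached as far as the arm can. A call with a number of a shift or a turn outside -1 to 1 is refused whole. A call with a gripper value outside its range is refused whole. The fingers move at their own pace and stop on an object; "squeeze" is the grip in N (left out, the last holds). Time passes only in rows, so rows that repeat a pose let the fingers close. It gives the time, the measured TCP pose, the force, the opening and the grip force at its end, in the units of the state.
- telemetry.sense(): the state, without advancing time (a new reading comes with each control period).
- imaging.grab_frame(name): name is "scene" or "top" or "wrist"; returns the picture (400x640x3 uint8, red, green, blue); there is no depth.
- imaging.calibration(name): a dict with "fx", "fy", "cx", "cy" (pixels), "cam_to_world" (4x4, takes a point from camera to world coordinates). Camera axes: x right, y up, looking along -z (the intrinsics and any distortion apply to the point x, -y, -z); pixel columns grow to the right and rows downward; lengths in mm; the calibration is good to about 2 mm. A picture is of the moment at which its call begins: read the wrist's pose just before it. calibration takes no time and is no camera call; for the wrist camera it gives the pose at the moment of the call.
- r.sign_off(): hands the job in; it is judged then, once.
Trained networks look in the newest picture that a camera, given by its name, has taken for a name from the list of things; names that differ only in an ending like _2 or _b are one class to them, and where a whole thing is asked for, a point or a joint stands for the part that bears it (a point fixed in the world has none). Each returns a list of dicts, best first, with "conf" (0 to 1); they miss things now and then, are a little off and sometimes report something else, mostly with a low value. They report only what shows in the picture. A call takes as long as a camera call. They do not tell look-alikes from the thing itself.
- imaging.recognise(camera, name): "extent" ([left, top, width, height] in pixels, round what is visible of it).
- imaging.mark_of(camera, name): "xy" ([column, row] in pixels: a listed point, or the origin of a listed thing).
The state is a dict: "clock": time; "qpos": joint angles; "qvel": joint speeds; "joint_efforts": joint torques, N m; "eef_pos": TCP position; "tcp_rot": TCP orientation; "contact_force": force on the tool from outside, world axes, zero at the start; "wrist_torque": the same for the moment, N m; "opening": opening from 0.0 (shut) to 1.0 (fully open); "grasp_force": force on a finger pad.
Only numpy, scipy, OpenCV 4.12 (cv2) and the standard library are available. Lean on these libraries where they do the work, as an engineer would, in place of code of your own. Each camera call takes 0.05 s, during which the arm holds its last target. There are 200 camera calls.

## Working session

There is one attempt and no reset: what is moved stays moved. The work goes in short steps, Python scripts to look and compute and a tool call to move; the robot and the scene stay as the last step left them, time stands still between calls to the robot, and variables do not carry over. Pictures are saved under pics/ and viewed, at most 10 in all, crops included, and the job is handed in when it is done.

Besides the shell and the picture viewer there is one more tool, called after ">>>" as a command line: name --argument value ..., lists and objects as JSON in quotes. step_arm: Moves the arm, as the interface text tells. Its arguments: {"type":"object","properties":{"moves":{"type":"array"},"squeeze":{"type":"number"}},"required":["moves"]}

```bash
mkdir -p pics; cat > h.py <<'E'
from rig import telemetry, imaging, r
import numpy as np, cv2
from scipy.spatial.transform import Rotation as R
def snap(n,f):
    im=imaging.grab_frame(n); cv2.imwrite('pics/'+f,im[:,:,::-1]); return im
def ray(n,uv,z,c=None):
    c=c or imaging.calibration(n); T=np.array(c['cam_to_world'])
    d=T[:3,:3]@np.array([(uv[0]-c['cx'])/c['fx'],-(uv[1]-c['cy'])/c['fy'],-1]); o=T[:3,3]
    return o+d*(z-o[2])/d[2]
def proj(c,P):
    T=np.array(c['cam_to_world']); p=(np.atleast_2d(P)-T[:3,3])@T[:3,:3]
    return np.c_[c['cx']+c['fx']*p[:,0]/-p[:,2], c['cy']-c['fy']*p[:,1]/-p[:,2]]
E
python3 - <<'E'
from h import *
a=snap('scene','s0.png');b=snap('top','t0.png')
print(telemetry.sense())
for n in('scene','top'):
    c=imaging.calibration(n);print(n,{k:np.round(v,3).tolist() if not isinstance(v,str) else v for k,v in c.items()})
    for t in 'plate rest base tray brush brush_tip brush_end ladle mug jar bottle'.split():
        m=imaging.mark_of(n,t); print(t,[(np.round(q['xy']).tolist(),round(q['conf'],2),np.round(ray(n,q['xy'],0,c)).tolist()) for q in m[:3]])
E
```

```text
{'clock': 0.1, 'qpos': array([ 1.34562190e+00,  3.53620159e-01,  1.63401265e+00,  1.23759518e-05,
        1.15522990e+00, -2.43584498e-03]), 'qvel': array([-8.00363103e-04, -1.61762527e-03, -3.76336224e-04, -6.90347859e-05,
       -1.93618409e-03, -4.35029155e-04]), 'joint_efforts': array([ 3.31933925e-04, -6.06357265e+01, -3.42818570e+01, -1.99857614e-04,
        3.97373893e-03,  5.41480870e-05]), 'eef_pos': array([137.98939078, 609.15420316, 230.63114897]), 'tcp_rot': array([-3.14032263e+00, -1.44098688e-05,  2.91884906e+00]), 'contact_force': array([-0.53687177, -0.38199947,  0.33416895]), 'wrist_torque': array([-0.01442775,  0.01153183, -0.00168348]), 'grasp_force': 0.0, 'opening': 1.0038291326684172}
scene {'fx': 364.005, 'fy': 364.005, 'cx': 326.537, 'cy': 203.155, 'cam_to_world': [[-0.767, -0.542, 0.342, 937.401], [0.641, -0.642, 0.421, 352.969], [-0.009, 0.542, 0.84, 1046.741], [0.0, 0.0, 0.0, 1.0]]}
plate [([241.0, 119.0], 0.96, [514.0, -705.0, 0.0]), ([250.0, 270.0], 0.95, [847.0, -138.0, 0.0]), ([291.0, 192.0], 0.82, [576.0, -289.0, 0.0])]
rest [([295.0, 204.0], 0.92, [595
[... 977 characters left out ...]
472.0, 206.0], 0.78, [523.0, -680.0, 0.0])]
rest [([344.0, 187.0], 0.69, [596.0, -244.0, 0.0])]
base [([174.0, 194.0], 0.97, [580.0, 346.0, 0.0])]
tray [([202.0, 189.0], 0.68, [596.0, 250.0, 0.0])]
brush [([372.0, 251.0], 0.71, [373.0, -331.0, 0.0]), ([343.0, 240.0], 0.61, [414.0, -234.0, 0.0]), ([275.0, 191.0], 0.37, [585.0, -5.0, 0.0])]
brush_tip []
brush_end [([372.0, 250.0], 0.88, [379.0, -333.0, 0.0])]
ladle [([236.0, 188.0], 0.88, [599.0, 130.0, 0.0])]
mug [([275.0, 187.0], 0.58, [600.0, -2.0, 0.0]), ([272.0, 226.0], 0.21, [464.0, 7.0, 0.0])]
jar [([276.0, 228.0], 0.8, [456.0, -6.0, 0.0])]
bottle [([269.0, 141.0], 0.76, [765.0, 18.0, 0.0]), ([342.0, 183.0], 0.17, [610.0, -234.0, 0.0])]
```

View pics/s0.png

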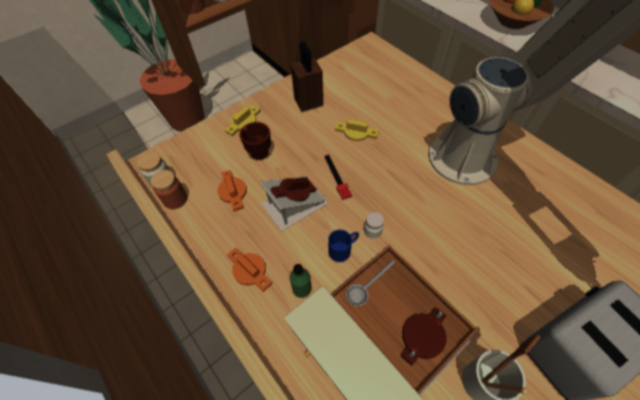

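View pics/t0.png

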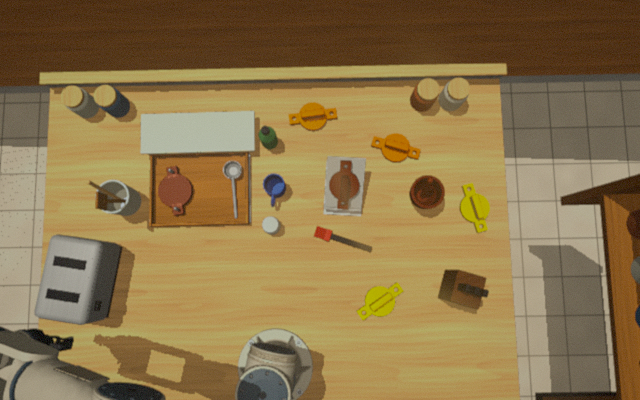

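The mahogany plate is the one on the grey stand, at (345,185) in the top view and (293,188) in the scene view. The look-alikes in the top view are orange at (312,117) and (396,148), and yellow at (475,207) and (380,301). The brush is at (343,240) with its head at (322,234). The tray is at (200,190), with the base at (174,190) and the ladle at (235,188), its bowl at the far (+x) end. Next is one close crop to check the choice.

```bash
cat >> h.py <<'E'
def go(P,rpy,s=None):
    "tool-axis shift/200mm and turn/45deg from present pose to target"
    s=s or telemetry.sense(); A=R.from_euler('xyz',s['tcp_rot'])
    B=R.from_euler('xyz',rpy)
    sh=A.inv().apply(np.array(P)-s['eef_pos'])/200; tu=(A.inv()*B).as_rotvec()/np.radians(45)
    print('turn',np.round(tu,4).tolist(),'shift',np.round(sh,4).tolist(),'rows',round(max(np.linalg.norm(sh)*4,np.linalg.norm(tu)*45/8.59),1))
def st():
    s=telemetry.sense(); print('t',round(s['clock'],2),'p',np.round(s['eef_pos'],1).tolist(),'rpy',np.round(s['tcp_rot'],4).tolist(),'F',np.round(s['contact_force'],1).tolist(),'op',round(s['opening'],3),'g',round(s['grasp_force'],1),'q',np.round(s['qpos'],2).tolist()); return s
E
python3 - <<'E'
from h import *
a=cv2.imread('pics/s0.png')[150:230,240:360];b=cv2.imread('pics/t0.png')[140:260,310:390]
cv2.imwrite('pics/c0.png',np.hstack([cv2.resize(a,(450,300),interpolation=3),cv2.resize(b,(200,300),interpolation=3)]))
go([400,300,400],[np.pi,0,np.pi]);go([560,-240,400],[np.pi,0,np.pi])
T=np.array(imaging.calibration('wrist')['cam_to_world']); s=telemetry.sense()
A=R.from_euler('xyz',s['tcp_rot']).as_matrix(); print(np.round(A.T@T[:3,:3],3),np.round(A.T@(T[:3,3]-s['eef_pos']),1),{k:v for k,v in imaging.calibration('wrist').items() if k[0] in 'fcd' and k!='cam_to_world'})
E
```

```text
turn [0.0001, -0.0, -0.2836] shift [-1.6192, -1.2203, -0.8436] rows 8.8
turn [0.0001, -0.0, -0.2836] shift [-2.996, -3.6768, -0.8438] rows 19.3
[[ 0.     0.966  0.259]
 [ 1.    -0.001  0.   ]
 [ 0.     0.259 -0.966]] [  64.4    1.2 -143.5] {'fx': 330.0545939674652, 'fy': 330.0545939674652, 'cx': 317.9629980550559, 'cy': 202.53959772816324}
```

View pics/c0.png

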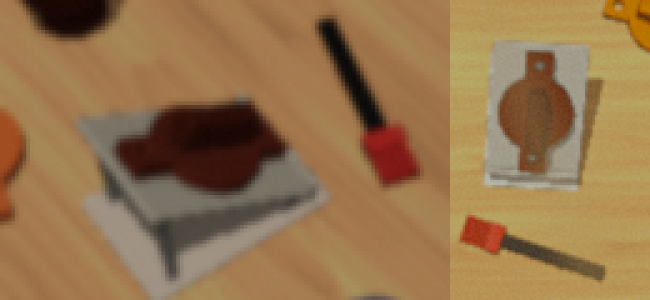

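The crop confirms it: a dark-mahogany plate on the light-grey stand, whose raised end is far (+x) and whose lip is near. The brush head points towards +y. I'll go over the tray first to measure the base.

>>> step_arm --moves '[[[0,0,0],[0,0,-0.75],1],[[0,0,0],[0,0,-0.75],1],[[0,0,0],[0,0,-0.75],1],[[0,0,-0.2836],[-1,-0.45,-0.75],1],[[0,0,-0.2836],[-1,-0.45,-0.75],1],[[0,0,-0.2836],[-1,-0.45,-0.75],1],[[0,0,-0.2836],[-1,-0.45,-0.75],1],[[0,0,-0.2836],[-1,-0.45,-0.75],1]]'

```text
clock: 2.0
eef_pos: [316.0, 475.0, 381.5]
tcp_rot: [-3.141, 0.001, 3.139]
contact_force: [0.5, 0.0, 0.5]
opening: 1.004
grasp_force: 0.0
```

>>> step_arm --moves '[[[0,0,0],[-1,-0.4,0],1],[[0,0,0],[-1,-0.4,0],1],[[0,0,0],[-1,-0.4,0],1],[[0,0,0],[-1,-0.4,0],1],[[0,0,0],[-1,-0.4,0],1],[[0,0,0],[-1,-0.4,0],1]]'

```text
clock: 2.6
eef_pos: [515.0, 396.4, 380.6]
tcp_rot: [-3.141, -0.0, 3.139]
contact_force: [-0.2, -0.1, 0.8]
opening: 0.999
grasp_force: 0.0
```

```bash
python3 - <<'E'
from h import *
st(); snap('wrist','w1.png')
for t in 'base tray ladle'.split():
    m=imaging.mark_of('wrist',t); print(t,[(np.round(q['xy'],1).tolist(),round(q['conf'],2),np.round(ray('wrist',q['xy'],8),1).tolist()) for q in m[:3]])
go([560,300,330],[np.pi,0,np.pi])
E
```

```text
t 2.6 p [515.0, 396.4, 380.6] rpy [-3.141, -0.0005, 3.1385] F [-0.2, -0.1, 0.8] op 0.999 g 0.0 q [0.65, 0.3, 1.39, -0.0, 1.46, -0.91]
base [([282.6, 203.0], 0.85, [587.4, 341.3, 8.0])]
tray [([232.8, 207.4], 0.55, [594.6, 260.5, 8.0])]
ladle [([157.5, 204.7], 0.85, [590.3, 138.7, 8.0])]
turn [0.0003, -0.0006, 0.0016] shift [-0.24, -0.4921, 0.2569] rows 2.4
```

View pics/w1.png

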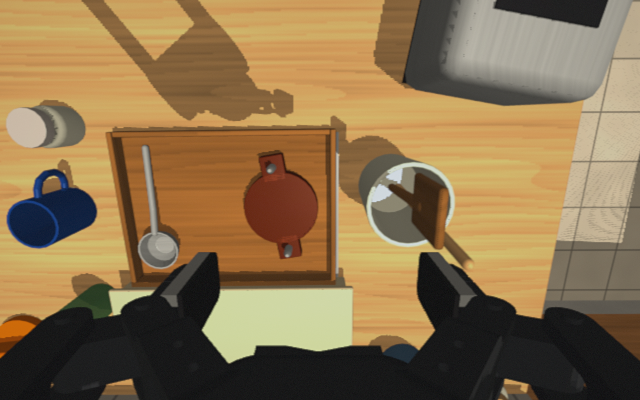

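The wrist view shows the tray at (225,205), the base at (281,206) with pins at (270,168) and (289,250), and the ladle bowl at (158,248). The base is turned about 13° and the tray a few degrees. I'll go closer to measure the pins.

>>> step_arm --moves '[[[0,0,0],[-0.225,-0.33,0.7],1],[[0,0,0],[-0.225,-0.33,0.7],1],[[0,0,0],[-0.225,-0.33,0.7],1],[[0,0,0],[-0.225,-0.33,0.7],1],[[0,0,0],[-0.225,-0.33,0.7],1],[[0,0,0],[-0.225,-0.33,0.7],1]]'

```text
clock: 3.4
eef_pos: [558.4, 333.3, 243.4]
tcp_rot: [3.14, 0.002, -3.141]
contact_force: [0.7, 0.0, 0.5]
opening: 1.002
grasp_force: 0.0
```

```bash
python3 - <<'E'
from h import *
st(); im=snap('wrist','w2.png')
print(imaging.recognise('wrist','base'))
c=imaging.calibration('wrist'); np.save('c2.npy',c,allow_pickle=True)
cv2.imwrite('pics/w2c.png',cv2.resize(im[90:330,200:440,::-1],(600,600),interpolation=cv2.INTER_CUBIC))
E
```

```text
t 3.4 p [558.4, 333.3, 243.4] rpy [3.1398, 0.002, -3.1408] F [0.7, 0.0, 0.5] op 1.002 g 0.0 q [0.54, 0.38, 1.57, 0.0, 1.19, -1.04]
[{'extent': [268.4, 124.4, 104.1, 148.7], 'conf': 0.77}]
```

View pics/w2c.png

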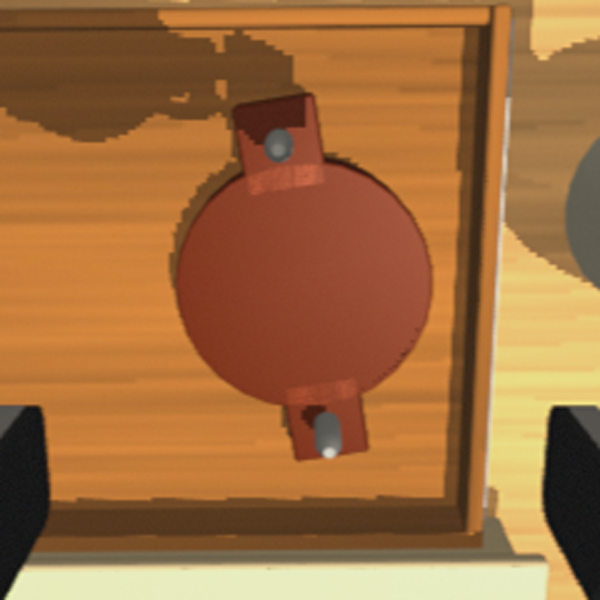

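```bash
cat > fit.py <<'E'
from h import *
from scipy.optimize import minimize
def outline(rd):
    h=18; a=np.arcsin(h/rd); t=np.linspace(a,np.pi-a,60)
    up=np.c_[rd*np.cos(t),rd*np.sin(t)]
    return np.vstack([[[84,-h],[84,h]],up,[[-84,h],[-84,-h]],-up])
def fit(im,c,rd,z,x0,hmax,roi,tag=None):
    hsv=cv2.cvtColor(im[:,:,::-1].copy(),cv2.COLOR_BGR2HSV)
    m=((hsv[:,:,0]<hmax)|(hsv[:,:,0]>172))&(hsv[:,:,1]>90)
    u0,v0,u1,v1=roi; k=np.zeros_like(m);k[v0:v1,u0:u1]=1; m&=k
    n,l,s,_=cv2.connectedComponentsWithStats(m.astype(np.uint8)); m=(l==1+np.argmax(s[1:,4]))
    m=cv2.morphologyEx(m.astype(np.uint8),cv2.MORPH_CLOSE,np.ones((9,9)))
    S=8; M=cv2.resize(m[v0:v1,u0:u1],None,fx=S,fy=S,interpolation=cv2.INTER_LINEAR) if 0 else cv2.resize(m[v0:v1,u0:u1].astype(np.float32),None,fx=S,fy=S)>.5
    O=outline(rd)
    def px(p):
        cs,sn=np.cos(p[2]),np.sin(p[2]); W=np.c_[O@[[cs,sn],[-sn,cs]]+p[:2],np.full(len(O),z)]
        return proj(c,W)
    def cost(p):
        q=((px(p)-[u0,v0]+.5)*S-.5); b=np.zeros(M.shape,np.uint8); cv2.fillPoly(b,[np.round(q*16).astype(np.int32)],1,shift=4)
        return ((b>0)^M).sum()/M.sum()
    best=minimize(cost,x0,method='Nelder-Mead',options=dict(initial_simplex=np.array(x0)+np.array([[0,0,0],[6,0,0],[0,6,0],[0,0,.08]]),xatol=.01,fatol=1e-6))
    return best.x,best.fun,m,px(best.x)
E
python3 - <<'E'
from fit import *
im=cv2.imread('pics/w2.png')[:,:,::-1]; c=np.load('c2.npy',allow_pickle=True).item()
for hm in (8,9,10,11):
    p,f,m,o=fit(im,c,58,30,[585,338,.2],hm,(250,100,390,290)); print(hm,np.round(p,3),round(f,4),m.sum())
hm=9;p,f,m,o=fit(im,c,58,30,[585,338,.2],hm,(250,100,390,290))
P=[[p[0]+s*66*np.cos(p[2]),p[1]+s*66*np.sin(p[2]),60] for s in(-1,1)]
print('pin tips crop',((proj(c,P)-[200,90])*2.5).round(1))
E
```

```text
8 [5.93488e+02 3.38799e+02 1.68000e-01] 0.0749 8939
9 [5.93500e+02 3.38442e+02 1.70000e-01] 0.0594 9083
10 [5.93506e+02 3.38379e+02 1.67000e-01] 0.0532 9142
11 [5.93434e+02 3.38371e+02 1.67000e-01] 0.0472 9213
pin tips crop [[276.3 147.7]
 [328.8 449.1]]
```

Predicted pin tips (276,148) and (329,449) match the picture, at (277,148) and (329,452). The base is therefore at about (593.5, 338.4), yaw 0.168. Next, the stand.

>>> step_arm --moves '[[[0,0,0],[0,-0.5,-0.6],1],[[0,0,0],[0,-0.5,-0.6],1],[[0,0,0],[0,-0.5,-0.6],1],[[0,0,0],[0,-0.95,-0.6],1],[[0,0,0],[0,-0.95,-0.6],1],[[0,0,0],[0,-0.95,-0.6],1]]'

```text
clock: 4.1
eef_pos: [558.6, 138.1, 364.4]
tcp_rot: [-3.141, 0.004, 3.139]
contact_force: [-0.5, 0.4, -0.3]
opening: 1.0
grasp_force: 0.0
```

>>> step_arm --moves '[[[0,0,0],[0,-1,0],1],[[0,0,0],[0,-1,0],1],[[0,0,0],[0,-1,0],1],[[0,0,0],[0,-1,0],1],[[0,0,0],[0,-1,0],1]]'

```text
clock: 4.6
eef_pos: [558.6, -62.5, 363.0]
tcp_rot: [-3.14, 0.003, 3.138]
contact_force: [-0.3, 0.6, -0.2]
opening: 0.996
grasp_force: 0.0
```

>>> step_arm --moves '[[[0,0,0],[0.2,-0.9,0],1],[[0,0,0],[0.2,-0.9,0],1],[[0,0,0],[0.2,-0.9,0],1],[[0,0,0],[0.2,-0.9,0],1],[[0,0,0],[0.2,-0.9,0],1],[[0,0,0],[0.2,-0.9,0],1]]'

```text
clock: 5.2
eef_pos: [518.9, -237.9, 362.3]
tcp_rot: [3.142, 0.002, 3.141]
contact_force: [-0.8, -0.3, 0.4]
opening: 1.0
grasp_force: 0.0
```

```bash
python3 - <<'E'
from h import *
st(); im=snap('wrist','w3.png')
c=imaging.calibration('wrist'); np.save('c3.npy',c,allow_pickle=True)
for t,z in (('plate',75),('rest',0),('brush',0),('brush_tip',8),('brush_end',8)):
    m=imaging.mark_of('wrist',t); print(t,[(np.round(q['xy'],1).tolist(),round(q['conf'],2),np.round(ray('wrist',q['xy'],z),1).tolist()) for q in m[:3]])
E
```

```text
t 5.2 p [518.9, -237.9, 362.3] rpy [3.1415, 0.0017, 3.1408] F [-0.8, -0.3, 0.4] op 1.0 g 0.0 q [-0.43, 0.17, 1.59, 0.0, 1.38, -2.0]
plate [([26.9, 158.4], 0.94, [511.7, -615.6, 75.0]), ([315.9, 220.9], 0.84, [596.7, -238.8, 75.0]), ([208.9, 284.9], 0.59, [694.5, -393.7, 75.0])]
rest []
brush [([320.0, 83.5], 0.76, [412.4, -233.4, -0.0])]
brush_tip [([385.4, 110.6], 0.9, [449.8, -138.6, 8.0])]
brush_end [([254.8, 61.3], 0.97, [383.6, -325.1, 8.0])]
```

View pics/w3.png

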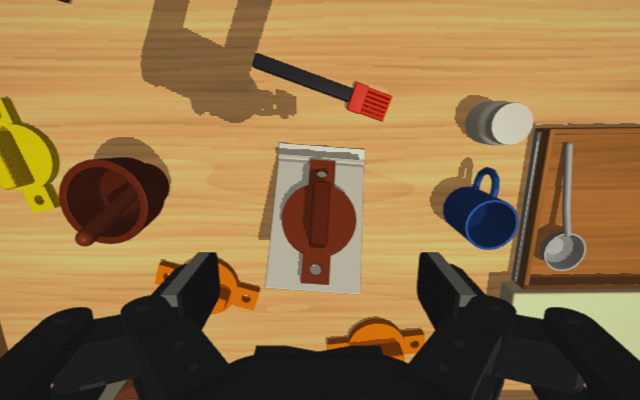

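The wrist view shows the plate on the stand: low hole (321,174), high hole (316,269), bar running along the slope. The brush runs from (255,61) to (390,110), bristles at the right. I'll fit the stand and plate pose.

```bash
cat > pl.py <<'E'
from h import *
from scipy.optimize import least_squares
T=np.radians(32)
def frame(X,Y,yaw):
    Rz=R.from_euler('z',yaw).as_matrix(); Ry=R.from_euler('y',-T).as_matrix()
    return Rz@Ry,np.array([X,Y,75.])
E
python3 - <<'E'
from pl import *
c=np.load('c3.npy',allow_pickle=True).item()
board=np.array([[95,62,0],[95,-62,0]]);bp=np.array([[360,294],[266,290]])
plate=np.array([[-66,0,16],[66,0,16],[-84,-18,16],[-84,18,16],[84,-18,16],[84,18,16],[0,-50,16],[0,50,16]])
pp=np.array([[321,174],[316,269],[309,161],[335,161],[301,283],[329,285],[282,216],[356,218]])
def res(q):
    M,o=frame(*q[:3]); pr=proj(c,o+(plate+[q[3],0,0])@M.T)-pp
    pr[6:,1]=0
    M2=M@R.from_euler('z',q[4]).as_matrix(); pr=proj(c,o+M@[q[3],q[5],0]+plate@M2.T)-pp; pr[6:,1]=0
    return np.r_[pr.ravel(),(proj(c,o+board@M.T)-bp).ravel()]
s=least_squares(res,[600,-240,0,-5,0,0]); print(np.round(s.x,3)); print(np.round(s.fun.reshape(-1,2),1).tolist())
M,o=frame(*s.x[:3]); po=o+M@[s.x[3],s.x[5],0]; PM=M@R.from_euler('z',s.x[4]).as_matrix()
print('plate origin',po.round(1),'x axis',PM[:,0].round(3),'n',PM[:,2].round(3)); np.savez('plate.npz',o=po,M=PM)
# grasp tool pose: z=-n, y along +plate y
G=np.c_[-PM[:,0],PM[:,1],-PM[:,2]]; rpy=R.from_matrix(G).as_euler('xyz'); print('rpy',rpy.round(4), np.linalg.det(G))
for h in (120,22): print(h,(po+PM[:,2]*h).round(1)); go(po+PM[:,2]*h,rpy)
E
```

```text
[ 5.96359e+02 -2.38862e+02 -4.60000e-02  1.79400e+00 -1.50000e-02
  3.26300e+00]
[[0.3, -1.2], [-0.0, 0.7], [0.1, -1.0], [-0.1, 0.6], [-0.2, 0.5], [0.5, 0.1], [-1.0, 0.0], [0.4, 0.0], [1.1, 0.3], [-1.1, 0.2]]
plate origin [ 598.  -235.7   76. ] x axis [ 0.846 -0.054  0.53 ] n [-0.529  0.024  0.848]
rpy [3.1323 0.5584 3.0782] 0.9999999999999999
120 [ 534.5 -232.8  177.7]
turn [0.0116, -0.7107, 0.0773] shift [-0.0788, 0.0222, 0.9189] rows 3.7
22 [ 586.4 -235.1   94.6]
turn [0.0116, -0.7107, 0.0773] shift [-0.338, 0.0099, 1.3346] rows 5.5
```

>>> step_arm --moves '[[[0.0116,-0.7107,0.0773],[-0.08,0.022,0.92],0.4],[[0.0116,-0.7107,0.0773],[-0.08,0.022,0.92],0.4],[[0.0116,-0.7107,0.0773],[-0.08,0.022,0.92],0.4],[[0.0116,-0.7107,0.0773],[-0.08,0.022,0.92],0.4],[[0.0116,-0.7107,0.0773],[-0.08,0.022,0.92],0.4],[[0.0116,-0.7107,0.0773],[-0.08,0.022,0.92],0.4],[[0.0116,-0.7107,0.0773],[-0.08,0.022,0.92],0.4],[[0.0116,-0.7107,0.0773],[-0.08,0.022,0.92],0.4]]'

```text
clock: 6.3
eef_pos: [536.1, -234.5, 179.4]
tcp_rot: [3.133, 0.56, 3.078]
contact_force: [0.5, -0.7, -0.0]
opening: 0.697
grasp_force: 0.0
```

```bash
python3 - <<'E'
from pl import *
st(); im=snap('wrist','w4.png'); c=imaging.calibration('wrist'); np.save('c4.npy',c,allow_pickle=True)
d=np.load('plate.npz'); po,PM=d['o'],d['M']
pts=np.array([[-66,0,16],[66,0,16],[-84,-18,16],[-84,18,16],[84,-18,16],[84,18,16],[0,-50,16],[0,50,16],[-40,-11,52],[-40,11,52],[40,-11,52],[40,11,52]])
q=proj(c,po+pts@PM.T); print(q.round(1).tolist())
v=im[:,:,::-1].copy()
for a in q: cv2.circle(v,tuple(np.round(a).astype(int).tolist()),2,(255,255,0),-1)
cv2.imwrite('pics/w4c.png',cv2.resize(v[20:400,150:490],(680,760*600//760) if 0 else (537,600),interpolation=cv2.INTER_CUBIC))
G=np.c_[-PM[:,0],PM[:,1],-PM[:,2]]; rpy=R.from_matrix(G).as_euler('xyz'); go(po+PM[:,2]*22,rpy)
E
```

```text
t 6.3 p [536.1, -234.5, 179.4] rpy [3.1335, 0.5596, 3.0785] F [0.5, -0.7, -0.0] op 0.697 g 0.0 q [-0.57, 0.18, 2.15, 0.73, 0.41, -2.7]
[[319.2, 107.0], [318.9, 273.8], [293.8, 80.4], [344.8, 80.5], [297.4, 293.2], [340.3, 293.3], [254.3, 195.9], [383.8, 196.1], [301.9, 148.6], [336.6, 148.6], [303.3, 264.1], [334.8, 264.1]]
turn [-0.0018, 0.0025, 0.0008] shift [0.014, 0.0093, 0.493] rows 2.0
```

View pics/w4c.png

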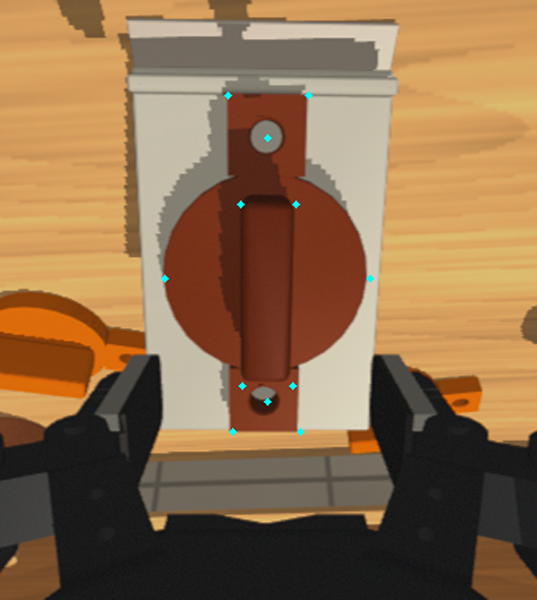

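The overlay lies on the plate's corners and holes, and the fingers straddle the bar. I'll advance and grip.

>>> step_arm --moves '[[[0,0,0],[0.014,0.007,0.25],0.4],[[0,0,0],[0.014,0.007,0.4],0.4],[[0,0,0],[0.014,0.007,0.49],0.4],[[0,0,0],[0.014,0.007,0.49],0.4],[[0,0,0],[0.014,0.007,0.49],0.4]]' --squeeze 60

```text
clock: 6.85
eef_pos: [586.1, -234.8, 96.2]
tcp_rot: [3.133, 0.555, 3.078]
contact_force: [0.7, -0.1, -0.3]
opening: 0.701
grasp_force: 0.0
```

>>> step_arm --moves '[[[0,0,0],[0,0,0],-1],[[0,0,0],[0,0,0],-1],[[0,0,0],[0,0,0],-1],[[0,0,0],[0,0,0],-1],[[0,0,0],[0,0,0],-1],[[0,0,0],[0,0,0],-1],[[0,0,0],[0,0,0],-1],[[0,0,0],[0,0,0],-1]]'

```text
clock: 7.65
eef_pos: [584.9, -235.4, 96.4]
tcp_rot: [3.134, 0.555, 3.076]
contact_force: [-6.3, 1.6, 9.1]
opening: 0.25
grasp_force: 58.4
```

>>> step_arm --moves '[[[0,0,0],[0,0,-0.1],-1],[[0,0,0],[0,0,-0.3],-1],[[0,0,0],[0,0,-0.5],-1],[[0,0,0],[0,0,-0.7],-1],[[0,0,0],[0,0,-0.7],-1],[[0,0,0],[0,0,-0.7],-1]]'

```text
clock: 8.25
eef_pos: [511.0, -231.4, 215.0]
tcp_rot: [3.134, 0.555, 3.076]
contact_force: [-0.7, 0.5, -4.1]
opening: 0.246
grasp_force: 60.3
```

```bash
python3 - <<'E'
from h import *
st(); go([500,-200,290],[np.pi,0,3.1]); go([594,338,290],[np.pi,0,3.14+.168])
E
```

```text
t 8.25 p [511.0, -231.4, 215.0] rpy [3.1336, 0.5546, 3.0759] F [-0.7, 0.5, -4.1] op 0.246 g 60.3 q [-0.6, 0.09, 2.16, 0.62, 0.49, -2.59]
turn [0.0014, 0.7062, -0.0271] shift [-0.1421, 0.156, -0.3521] rows 3.7
turn [-0.0721, 0.7041, -0.2851] shift [-0.3906, 2.8697, -0.1765] rows 11.6
```

>>> step_arm --moves '[[[0,0.1766,-0.007],[-0.035,0.04,-0.09],-1],[[0,0.3531,-0.014],[-0.07,0.08,-0.18],-1],[[0,0.53,-0.02],[-0.1,0.12,-0.27],-1],[[0.0014,0.7062,-0.027],[-0.14,0.156,-0.35],-1],[[0.0014,0.7062,-0.027],[-0.14,0.156,-0.35],-1],[[0.0014,0.7062,-0.027],[-0.14,0.156,-0.35],-1]]'

```text
clock: 8.85
eef_pos: [502.0, -199.0, 286.8]
tcp_rot: [3.139, -0.003, 3.103]
contact_force: [0.4, 0.4, -4.1]
opening: 0.242
grasp_force: 60.4
```

```bash
python3 - <<'E'
from h import *
st(); im=snap('wrist','w5.png');np.save('c5.npy',imaging.calibration('wrist'),allow_pickle=True); go([594,338,290],[np.pi,0,3.1416+.168])
cv2.imwrite('pics/w5c.png',cv2.resize(im[100:400,190:450,::-1],(520,600),interpolation=cv2.INTER_CUBIC))
E
```

```text
t 8.85 p [502.0, -199.0, 286.8] rpy [3.1389, -0.0035, 3.1029] F [0.4, 0.4, -4.1] op 0.242 g 60.4 q [-0.38, 0.17, 1.75, 0.0, 1.23, -1.91]
turn [0.0043, -0.0039, -0.2643] shift [-0.3594, 2.7015, -0.0115] rows 10.9
```

View pics/w5c.png

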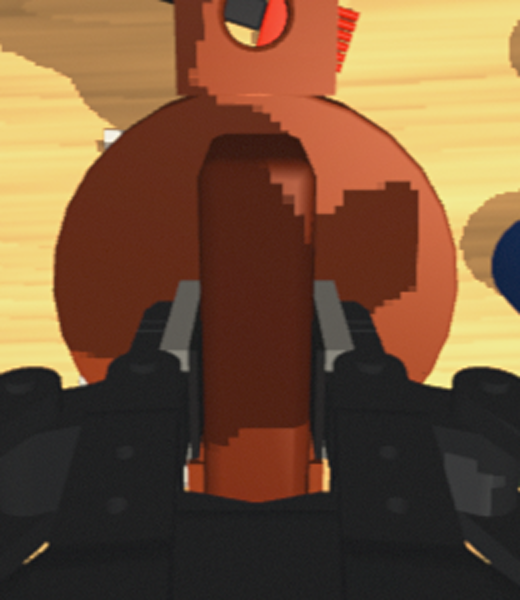

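The plate is held level, with the near hole visible at about (319,106) in the full image. Next I carry it to above the base.

>>> step_arm --moves '[[[0,0,-0.13],[-0.12,0.95,0],-1],[[0,0,-0.13],[-0.12,0.95,0],-1],[[0,0,-0.13],[-0.12,0.95,0],-1],[[0,0,-0.13],[-0.12,0.95,0],-1],[[0,0,-0.13],[-0.12,0.95,0],-1]]'

```text
clock: 9.4
eef_pos: [531.6, -6.7, 287.1]
tcp_rot: [3.137, -0.002, -3.077]
contact_force: [-0.2, -0.8, -3.8]
opening: 0.248
grasp_force: 61.0
```

>>> step_arm --moves '[[[0,0,-0.13],[-0.1,0.95,0],-1],[[0,0,-0.13],[-0.1,0.95,0],-1],[[0,0,-0.13],[-0.1,0.95,0],-1],[[0,0,-0.13],[-0.1,0.95,0],-1],[[0,0,-0.13],[-0.1,0.95,0],-1]]'

```text
clock: 9.9
eef_pos: [539.8, 183.6, 287.3]
tcp_rot: [3.138, -0.002, -2.975]
contact_force: [-0.6, -0.9, -4.7]
opening: 0.25
grasp_force: 61.6
```

```bash
python3 - <<'E'
from h import *
st(); go([594,338,200],[np.pi,0,3.1416+.168])
E
```

```text
t 9.9 p [539.8, 183.6, 287.3] rpy [3.1376, -0.0019, -2.9754] F [-0.6, -0.9, -4.7] op 0.25 g 61.6 q [0.32, 0.22, 1.69, 0.0, 1.24, -1.42]
turn [0.0051, -0.0024, -0.0024] shift [-0.3959, 0.7147, 0.4388] rows 3.7
```

>>> step_arm --moves '[[[0.005,-0.0024,-0.0024],[-0.396,0.715,0.2],-1],[[0.005,-0.0024,-0.0024],[-0.396,0.715,0.2],-1],[[0.005,-0.0024,-0.0024],[-0.396,0.715,0.2],-1],[[0.005,-0.0024,-0.0024],[-0.396,0.715,0.44],-1],[[0.005,-0.0024,-0.0024],[-0.396,0.715,0.44],-1],[[0.005,-0.0024,-0.0024],[-0.396,0.715,0.44],-1],[[0.005,-0.0024,-0.0024],[-0.396,0.715,0.44],-1]]'

```text
clock: 10.6
eef_pos: [595.8, 332.6, 202.0]
tcp_rot: [-3.139, 0.001, -2.978]
contact_force: [0.1, 0.3, -2.7]
opening: 0.248
grasp_force: 61.7
```

```bash
python3 - <<'E'
from h import *
st(); im=snap('wrist','w6.png');c=imaging.calibration('wrist');np.save('c6.npy',c,allow_pickle=True)
cy,sn=np.cos(.168),np.sin(.168)
P=[[593.5+s*66*cy,338.4+s*66*sn,60] for s in(-1,1)]; print('pin px',proj(c,P).round(1))
cv2.imwrite('pics/w6c.png',cv2.resize(im[50:200,240:400,::-1],(640,600),interpolation=cv2.INTER_CUBIC))
E
```

```text
t 10.6 p [595.8, 332.6, 202.0] rpy [-3.1392, 0.0013, -2.9778] F [0.1, 0.3, -2.7] op 0.248 g 61.7 q [0.51, 0.47, 1.53, -0.0, 1.15, -1.23]
pin px [[324.3 108.9]
 [324.2 255. ]]
```

View pics/w6c.png

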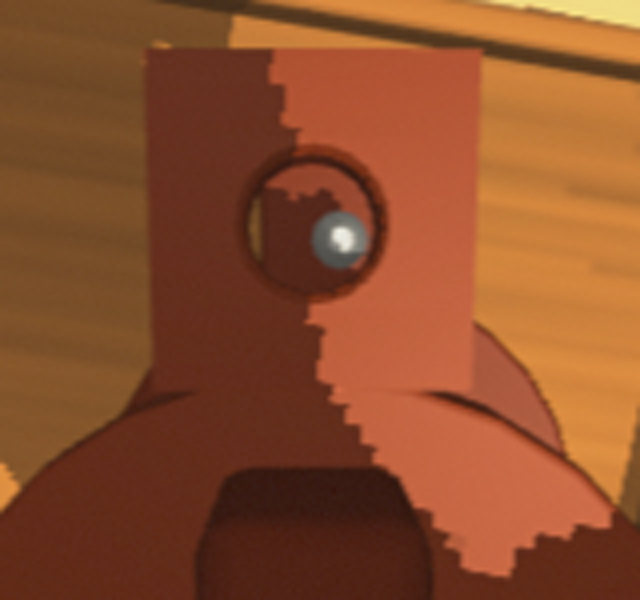

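Through the near hole, centred in the full image at (318.5,105.8), the near pin's tip shows at (325.3,109.8), close to the predicted (324.3,108.9). I'll fit the in-hand plate pose and work out the correction.

```bash
cat > inhand.py <<'E'
from h import *
from scipy.optimize import least_squares
c=np.load('c6.npy',allow_pickle=True).item()
tcp=np.array([595.8,332.6,202.0]); A=R.from_euler('xyz',[-3.1392,.0013,-2.9778])
pts=np.array([[-66,0,16],[-84,-18,16],[-84,18,16],[-46.6,-18,16],[-46.6,18,16]])
# image right = tool y = plate y ; plate x = -tool x
pp=np.array([[314,223],[147,48],[482,48],[153,391],[473,389]])/4+[240,50]
N=R.from_matrix(np.diag([-1,1,-1.]))
def pose(q): return N*R.from_euler('zy',[q[3],q[4]]), np.array(q[:3])
def res(q):
    B,t=pose(q); W=tcp+A.apply(t+B.apply(pts)); return np.r_[(proj(c,W)-pp).ravel(),(q[4])*20]
s=least_squares(res,[0,0,22,0,0])
if __name__=='__main__':
    print(s.x.round(3),s.fun.round(2)); B,t=pose(s.x)
    W=tcp+A.apply(t+B.apply(np.array([[-66,0,0],[66,0,0],[0,0,0]]))); print('holes bottom',W.round(1).tolist(),'rpy',(A*B).as_euler('xyz').round(4))
    tip=ray('x',np.array([341,239])/4+[240,50],60,c); print('near pin',tip.round(1))
E
python3 inhand.py
```

```text
[ 1.3710e+00  1.0150e+00  2.5162e+01 -0.0000e+00 -1.1000e-02] [-0.04 -0.99  0.31 -0.46 -0.57 -0.4   1.26  0.69 -0.93  1.24 -0.22]
holes bottom [[529.2, 322.6, 176.0], [659.4, 344.1, 177.7], [594.3, 333.3, 176.8]] rpy [-0.0024 -0.0125  0.1635]
near pin [529.  328.2  60. ]
```

>>> step_arm --moves '[[[0,0,-0.005],[-0.0036,0.028,0.15],-1],[[0,0,-0.005],[-0.0036,0.028,0.3],-1],[[0,0,-0.005],[-0.0036,0.028,0.42],-1],[[0,0,-0.005],[-0.0036,0.028,0.5],-1],[[0,0,-0.005],[-0.0036,0.028,0.5],-1],[[0,0,-0.005],[-0.0036,0.028,0.5],-1],[[0,0,-0.005],[-0.0036,0.028,0.5],-1]]'

```text
clock: 11.35
eef_pos: [596.5, 339.7, 103.1]
tcp_rot: [-3.14, 0.004, -2.973]
contact_force: [-0.2, 0.2, -3.9]
opening: 0.242
grasp_force: 61.6
```

```bash
cat > servo.py <<'E'
from inhand import *
z=float(__import__('sys').argv[1]) if len(__import__('sys').argv)>1 else 60
st0=st(); im=snap('wrist','v%d.png'%int(st0['clock']*100)); c=imaging.calibration('wrist')
A=R.from_euler('xyz',st0['tcp_rot']); tcp=st0['eef_pos']; B,t=pose(s.x); M=A*B; o=tcp+A.apply(t)
print('plate o',o.round(1),'rpy',M.as_euler('xyz').round(4))
w=im[85:130,298:340].astype(int); sat=w.max(2)-w.min(2); v=w.max(2)
m=(sat<45)&(v>60); ys,xs=np.nonzero(m); print('gray n',m.sum())
n,l,ss,cc=cv2.connectedComponentsWithStats(m.astype(np.uint8))
for i in range(1,n):
    if ss[i,4]>15: print('blob',(cc[i]+[298,85]).round(1),ss[i].tolist())
H=M.apply([-66,0,0])+o; tip=np.array([H[0],H[1],z]); print('expected tip px if aligned',proj(c,tip).round(1),'px/mm x,y',((proj(c,tip+[1,0,0])-proj(c,tip)).round(2),(proj(c,tip+[0,1,0])-proj(c,tip)).round(2)))
b=(m.astype(int)); print('\n'.join(''.join('#' if q else '.' for q in r_) for r_ in b))
E
python3 servo.py
```

```text
t 11.35 p [596.5, 339.7, 103.1] rpy [-3.1401, 0.0036, -2.9731] F [-0.2, 0.2, -3.9] op 0.242 g 61.6 q [0.52, 0.57, 1.59, -0.0, 0.97, -1.22]
plate o [595.1 340.5  77.9] rpy [-0.0015 -0.0148  0.1681]
gray n 399
blob [315.5 103.2] [7, 7, 22, 23, 393]
expected tip px if aligned [[318.7 107.8]] px/mm x,y (array([[-0.31,  1.89]]), array([[1.82, 0.32]]))
..........................................
..........................................
..........................................
..........................................
..........................................
..........................................
..........................#...............
..........#.......#........#..............
.........##...########.......#............
........#..##############.....#...........
...........###############.....#..........
..........#################.....#.........
.........##################...............
........####################..............
........####################..............
........#####################.............
........#####################.............
.......#############
[... 483 characters left out ...]
............
................#####.....................
..........................................
..........................................
..........................................
..........................................
..........................................
..........................................
..........................................
..........................................
..........................................
..........................................
..........................................
..........................................
..........................................
..........................................
..........................................
```

>>> step_arm --moves '[[[0,0.01,0],[0.0116,-0.0087,0],-1],[[0,0.01,0],[0.0116,-0.0087,0],-1],[[0,0.01,0],[0.0116,-0.0087,0],-1],[[0,0.01,0],[0.0116,-0.0087,0],-1]]'

```text
clock: 11.8
eef_pos: [593.4, 337.2, 101.1]
tcp_rot: [-3.139, -0.007, -2.973]
contact_force: [-0.5, -0.1, -3.9]
opening: 0.246
grasp_force: 61.7
```

```bash
sed -i '/join/d' servo.py; python3 servo.py 54
```

```text
t 11.8 p [593.4, 337.2, 101.1] rpy [-3.139, -0.0071, -2.9729] F [-0.5, -0.1, -3.9] op 0.246 g 61.7 q [0.51, 0.58, 1.59, -0.0, 0.98, -1.22]
plate o [591.7 337.9  76. ] rpy [-0.0026 -0.0041  0.1684]
gray n 396
blob [319.1 110.9] [10, 15, 23, 23, 385]
expected tip px if aligned [[318.8 108.1]] px/mm x,y (array([[-0.3 ,  1.84]]), array([[1.77, 0.31]]))
```

>>> step_arm --moves '[[[0,0,0],[-0.0075,0.0008,0.05],-1],[[0,0,0],[-0.0075,0.0008,0.05],-1],[[0,0,0],[-0.0075,0.0008,0.05],-1],[[0,0,0],[-0.0075,0.0008,0.05],-1]]'

```text
clock: 12.25
eef_pos: [594.7, 337.5, 90.8]
tcp_rot: [-3.139, -0.007, -2.973]
contact_force: [-0.2, 0.3, -3.5]
opening: 0.246
grasp_force: 61.8
```

```bash
python3 servo.py 54
```

```text
t 12.25 p [594.7, 337.5, 90.8] rpy [-3.1389, -0.0075, -2.9729] F [-0.2, 0.3, -3.5] op 0.246 g 61.8 q [0.51, 0.59, 1.59, -0.0, 0.96, -1.23]
plate o [593.  338.2  65.7] rpy [-0.0027 -0.0038  0.1683]
gray n 445
blob [319.  107.9] [10, 11, 23, 24, 431]
expected tip px if aligned [[318.7 107.4]] px/mm x,y (array([[-0.32,  1.94]]), array([[1.87, 0.33]]))
```

Aligned to within 0.5 px. I'll descend slowly while watching the force.

>>> step_arm --moves '[[[0,0,0],[0,0,0.02],-1],[[0,0,0],[0,0,0.04],-1],[[0,0,0],[0,0,0.06],-1],[[0,0,0],[0,0,0.08],-1],[[0,0,0],[0,0,0.08],-1]]'

```text
clock: 12.8
eef_pos: [594.1, 337.2, 74.1]
tcp_rot: [-3.139, -0.008, -2.973]
contact_force: [0.3, -0.4, -3.7]
opening: 0.247
grasp_force: 61.8
```

>>> step_arm --moves '[[[0,0,0],[0,0,0.02],-1],[[0,0,0],[0,0,0.04],-1],[[0,0,0],[0,0,0.06],-1],[[0,0,0],[0,0,0.075],-1],[[0,0,0],[0,0,0.075],-1]]'

```text
clock: 13.3
eef_pos: [594.2, 337.2, 59.4]
tcp_rot: [-3.139, -0.008, -2.973]
contact_force: [-0.4, -0.1, -3.8]
opening: 0.245
grasp_force: 61.8
```

>>> step_arm --moves '[[[0,0,0],[0,0,0.005],-1],[[0,0,0],[0,0,0.01],-1],[[0,0,0],[0,0,0.01],-1]]'

```text
clock: 13.6
eef_pos: [594.5, 337.4, 58.0]
tcp_rot: [-3.139, -0.007, -2.973]
contact_force: [-1.0, -0.4, -2.8]
opening: 0.246
grasp_force: 61.8
```

>>> step_arm --moves '[[[0,0,0],[0,0,0.005],-1],[[0,0,0],[0,0,0.01],-1],[[0,0,0],[0,0,0.01],-1]]'

```text
clock: 13.9
eef_pos: [594.4, 337.4, 55.9]
tcp_rot: [-3.139, -0.007, -2.973]
contact_force: [-0.5, 0.2, -2.7]
opening: 0.242
grasp_force: 61.8
```

>>> step_arm --moves '[[[0,0,0],[0,0,0.005],-1],[[0,0,0],[0,0,0.01],-1],[[0,0,0],[0,0,0.01],-1]]'

```text
clock: 14.2
eef_pos: [594.5, 337.4, 54.1]
tcp_rot: [-3.139, -0.007, -2.973]
contact_force: [1.1, -0.1, -2.9]
opening: 0.246
grasp_force: 61.9
```

>>> step_arm --moves '[[[0,0,0],[0,0,0.005],-1],[[0,0,0],[0,0,0.007],-1],[[0,0,0],[0,0,0.007],-1]]'

```text
clock: 14.5
eef_pos: [594.6, 337.3, 53.9]
tcp_rot: [-3.139, -0.007, -2.973]
contact_force: [-4.2, -3.1, 8.0]
opening: 0.248
grasp_force: 63.4
```

Contact at the expected height, so the plate is seated. I'll release gently and retreat upward.

>>> step_arm --moves '[[[0,0,0],[0,0,0.002],-0.4],[[0,0,0],[0,0,0],-0.3],[[0,0,0],[0,0,0],-0.2],[[0,0,0],[0,0,0],0],[[0,0,0],[0,0,0],0]]' --squeeze 20

```text
clock: 15.0
eef_pos: [594.5, 337.4, 52.6]
tcp_rot: [-3.139, -0.007, -2.973]
contact_force: [0.4, -0.2, -0.5]
opening: 0.501
grasp_force: 0.0
```

>>> step_arm --moves '[[[0,0,0],[0,0,-0.05],0],[[0,0,0],[0,0,-0.15],0],[[0,0,0],[0,0,-0.4],0],[[0,0,0],[0,0,-0.65],0],[[0,0,0],[0,0,-0.9],0],[[0,0,0],[0,0,-0.9],0],[[0,0,0],[0,0,-0.9],0]]'

```text
clock: 15.7
eef_pos: [596.4, 338.4, 235.0]
tcp_rot: [-3.14, -0.004, -2.973]
contact_force: [-0.2, 0.1, -1.1]
opening: 0.5
grasp_force: 0.0
```

```bash
python3 - <<'E'
from h import *
from fit import fit
st(); im=snap('wrist','w7.png');c=imaging.calibration('wrist')
# seated top face z=46; ray through visible near hole vs expected
P=[[593.5+s*66*np.cos(.168),338.4+s*66*np.sin(.168),z] for s in(-1,1) for z in(46,60)]
print(proj(c,P).round(1).tolist())
w=im.astype(int); m=((w.max(2)-w.min(2))<45)&(w.max(2)>60)
n,l,ss,cc=cv2.connectedComponentsWithStats(m.astype(np.uint8))
for i in range(1,n):
    if 30<ss[i,4]<2000 and 230<cc[i][0]<420: print(cc[i].round(1),ss[i].tolist())
# tray/ladle/brush from earlier pics
E
```

```text
t 15.7 p [596.4, 338.4, 235.0] rpy [-3.1403, -0.0036, -2.9729] F [-0.2, 0.1, -1.1] op 0.5 g 0.0 q [0.51, 0.45, 1.48, -0.0, 1.21, -1.23]
[[318.7, 111.3], [318.7, 111.1], [318.5, 239.6], [318.5, 244.6]]
[389.1 204.8] [370, 75, 43, 214, 1218]
[317.7 108.4] [311, 102, 14, 14, 152]
[317.3 236.8] [311, 230, 13, 15, 139]
[251.6 263.5] [238, 242, 33, 47, 547]
```

Both pins show through the holes at (318,108) and (317,237), where expected, so the plate is seated. Next I work out the lane and the brush poses.

```bash
python3 - <<'E'
from h import *
c2=np.load('c2.npy',allow_pickle=True).item(); T2=np.array(c2['cam_to_world'])
def tm(p,e): 
    M=np.eye(4);M[:3,:3]=R.from_euler('xyz',e).as_matrix();M[:3,3]=p;return M
X=np.linalg.inv(tm([558.4,333.3,243.4],[3.1398,.002,-3.1408]))@T2
c1=dict(c2);c1['cam_to_world']=tm([515,396.4,380.6],[-3.141,-.0005,3.1385])@X
b=ray('',(158,248),36,c1);h=ray('',(146,147),14,c1); print('bowl',b.round(1),'handle end',h.round(1),'yaw',np.arctan2(*(b-h)[[1,0]]).round(3))
for uv in [(109,131),(335,127),(336,283)]: print('corner',uv,ray('',uv,34,c1).round(1))
c3=np.load('c3.npy',allow_pickle=True).item()
for uv in [(563,146),(565,249)]: print('ladle c3',ray('',uv,14 if uv[1]<200 else 36,c3).round(1))
im=cv2.imread('pics/w3.png')[:,:,::-1]
# brush: dark handle + red head in w3
w=im[40:130,240:400].astype(int); hd=(w.max(2)<75); rd=(w[:,:,0]>150)&(w[:,:,1]<100)
for nme,m in(('handle',hd),('head',rd)):
    n,l,ss,cc=cv2.connectedComponentsWithStats(m.astype(np.uint8)); i=1+np.argmax(ss[1:,4])
    q=np.argwhere(l==i)[:,::-1]+[240,40]; r_=cv2.minAreaRect(q.astype(np.float32)); print(nme,ss[i,4],r_)
    for p in cv2.boxPoints(r_): print(ray('',p,16,c3).round(1))
E
```

```text
bowl [656.9 142.2  36. ] handle end [499.6 133.7  14. ] yaw 0.054
corner (109, 131) [474.6  93.3  34. ]
corner (335, 127) [469.6 422.1  34. ]
corner (336, 283) [720.3 426.5  34. ]
ladle c3 [500.5 124.8  14. ]
ladle c3 [654.6 142.1  36. ]
handle 1483 ((301.9166564941406, 77.28440856933594), (104.15817260742188, 14.620478630065918), 20.282560348510742)
[ 391.4 -329.7   16. ]
[ 373.9 -321.9   16. ]
[ 420.6 -186.8   16. ]
[ 439.1 -193.5   16. ]
head 893 ((369.1206970214844, 101.94827270507812), (37.69615173339844, 29.1541690826416), 21.801406860351562)
[ 447.7 -196.2   16. ]
[ 411.3 -181.9   16. ]
[ 429.9 -131.9   16. ]
[ 467.  -145.3   16. ]
```

>>> step_arm --moves '[[[0,0,0.214],[0.29,-0.65,-0.12],0],[[0,0,0.214],[0.29,-0.65,-0.12],0],[[0,0,0.214],[0.29,-0.65,-0.12],0],[[0,0,0.214],[0.29,-0.65,-0.12],0],[[0,0,0.214],[0.29,-0.65,-0.12],0],[[0,0,0.214],[0.29,-0.65,-0.12],0]]'

```text
clock: 16.35
eef_pos: [560.2, 200.8, 256.2]
tcp_rot: [-3.138, -0.008, -3.141]
contact_force: [0.3, -0.1, 0.3]
opening: 0.501
grasp_force: 0.0
```

```bash
python3 - <<'E'
from h import *
st(); im=snap('wrist','w8.png');c=imaging.calibration('wrist');np.save('c8.npy',c,allow_pickle=True)
w=im.astype(int); m=((w.max(2)-w.min(2))<40)&(w.max(2)>60); m[:, 330:]=0; m[330:]=0
n,l,ss,cc=cv2.connectedComponentsWithStats(m.astype(np.uint8))
for i in range(1,n):
    if ss[i,4]>150: print(i,cc[i].round(1),ss[i].tolist())
# expected ladle region
print('expect bowl,handle px',proj(c,[[656,142,36],[500,130,14],[475,93,34],[470,422,34]]).round(1).tolist())
for t in('ladle','base'):
    print(t,imaging.recognise('wrist',t)[:2])
# handle: per-row centre
for v in range(100,270,10):
    xs=np.nonzero(m[v,180:320])[0]+180
    if len(xs): print(v,xs.min(),xs.max(),len(xs))
E
```

```text
t 16.35 p [560.2, 200.8, 256.2] rpy [-3.1377, -0.0083, -3.1408] F [0.3, -0.1, 0.3] op 0.501 g 0.0 q [0.34, 0.29, 1.67, -0.0, 1.2, -1.23]
1 [129.6  85.7] [85, 54, 91, 63, 4503]
6 [264.9 225.7] [238, 115, 56, 174, 2670]
8 [  9.7 213.2] [0, 125, 29, 147, 2641]
expect bowl,handle px [[268.2, 254.6], [255.6, 119.2], [216.1, 94.9], [528.4, 90.4]]
ladle [{'extent': [243.3, 114.8, 50.1, 167.6], 'conf': 0.76}]
base [{'extent': [381.6, 122.8, 103.6, 144.2], 'conf': 0.77}]
110 221 221 1
120 253 261 9
130 254 262 9
140 255 262 8
150 255 263 9
160 256 264 9
170 257 265 9
180 258 265 8
190 259 266 8
200 181 267 10
210 181 267 9
220 261 268 8
230 261 269 9
240 249 286 38
250 243 292 42
260 246 293 36
```

```bash
python3 - <<'E'
from h import *
c=np.load('c8.npy',allow_pickle=True).item()
a=ray('',(257,120),14,c);b=ray('',(265,230),31,c);d=ray('',(268,257),34,c)
print(a.round(1),b.round(1),d.round(1),[np.arctan2(*(q-a)[[1,0]]).round(3) for q in(b,d)])
psi=.05; base=np.array([593.4,338.4])
for ty in(.016,.05): print('lane from base',base+120*np.array([np.sin(ty),-np.cos(ty)]),'from tray corners/centre', )
print('brush go'); go([415.5,-232.2,150],[np.pi,0,1.232])
E
```

```text
[500.9 131.5  14. ] [626.9 138.5  31. ] [660.  141.3  34. ] [np.float64(0.055), np.float64(0.061)]
lane from base [595.31991808 218.41535967] from tray corners/centre
lane from base [599.39750031 218.54996875] from tray corners/centre
brush go
turn [-0.0128, -0.0018, 2.4336] shift [0.7241, -2.1636, 0.547] rows 12.7
```

Ladle yaw is about 0.055. The brush target is origin (597, 221), yaw 0.05. I'll move to the brush.

>>> step_arm --moves '[[[0,0,0.95],[0.33,-1,0],0],[[0,0,0.95],[0.33,-1,0],0],[[0,0,0.95],[0.33,-1,0],0],[[0,0,0.95],[0.33,-1,0],0],[[0,0,0.95],[0.33,-1,0],0],[[0,0,0.95],[0.33,-1,0],0]]'

```text
clock: 17.1
eef_pos: [494.3, -0.8, 258.5]
tcp_rot: [-3.134, -0.002, 2.392]
contact_force: [0.6, -0.1, 0.6]
opening: 0.498
grasp_force: 0.0
```

```bash
python3 - <<'E'
from h import *
st(); go([417.2,-227.5,200],[np.pi,0,1.232])
E
```

```text
t 17.1 p [494.3, -0.8, 258.5] rpy [-3.1341, -0.0023, 2.3921] F [0.6, -0.1, 0.6] op 0.498 g 0.0 q [-0.0, 0.12, 1.87, -0.0, 1.15, -0.82]
turn [-0.0101, 0.0029, 1.4771] shift [-0.4906, -1.0903, 0.2996] rows 7.7
```

>>> step_arm --moves '[[[-0.01,0.003,0.95],[-0.45,-1,0],0],[[-0.01,0.003,0.95],[-0.45,-1,0],0],[[-0.01,0.003,0.95],[-0.45,-1,0],0],[[-0.01,0.003,0.95],[-0.45,-1,0],0],[[-0.01,0.003,0.95],[-0.45,-1,0.3],0],[[-0.01,0.003,0.95],[-0.45,-1,0.3],0],[[-0.01,0.003,0.95],[-0.45,-1,0.3],0]]'

```text
clock: 17.8
eef_pos: [424.0, -206.8, 198.0]
tcp_rot: [-3.137, -0.005, 1.656]
contact_force: [-0.4, -0.0, -0.6]
opening: 0.5
grasp_force: 0.0
```

```bash
python3 - <<'E'
from h import *
st(); go([417.2,-227.5,150],[np.pi,0,1.232])
E
```

```text
t 17.8 p [424.0, -206.8, 198.0] rpy [-3.1372, -0.0045, 1.6561] F [-0.4, -0.0, -0.6] op 0.5 g 0.0 q [-0.46, 0.16, 1.98, 0.0, 1.01, -0.54]
turn [-0.0068, -0.0045, 0.5399] shift [-0.1014, -0.0418, 0.2396] rows 2.8
```

>>> step_arm --moves '[[[-0.007,-0.0045,0.54],[-0.1,-0.042,0.24],0],[[-0.007,-0.0045,0.54],[-0.1,-0.042,0.24],0],[[-0.007,-0.0045,0.54],[-0.1,-0.042,0.24],0],[[-0.007,-0.0045,0.54],[-0.1,-0.042,0.24],0],[[-0.007,-0.0045,0.54],[-0.1,-0.042,0.24],0],[[-0.007,-0.0045,0.54],[-0.1,-0.042,0.24],0]]'

```text
clock: 18.4
eef_pos: [418.9, -228.1, 152.6]
tcp_rot: [3.136, 0.001, 1.232]
contact_force: [-0.4, 0.2, 0.3]
opening: 0.499
grasp_force: 0.0
```

```bash
python3 - <<'E'
from h import *
st(); im=snap('wrist','w9.png');c=imaging.calibration('wrist')
w=im.astype(int); rd=(w[:,:,0]>130)&(w[:,:,1]<80)&(w[:,:,2]<90)
n,l,ss,cc=cv2.connectedComponentsWithStats(rd.astype(np.uint8)); i=1+np.argmax(ss[1:,4])
q=np.argwhere(l==i)[:,::-1]; r_=cv2.minAreaRect(q.astype(np.float32)); print('head',ss[i],r_)
P=np.array([ray('',p,16,c) for p in cv2.boxPoints(r_)]);print(P.round(1).tolist(), 'mean',P.mean(0).round(1))
u=np.array([np.cos(1.232),np.sin(1.232)])
pr=[[*(np.array([415.5,-232.2])+a*u+b*np.array([-u[1],u[0]])),16] for a in(0,45,100) for b in(-10,10)]; print('pred handle edges',proj(c,pr).round(1).tolist())
hd=(w.max(2)<75)
for v in range(100,230,15):
    xs=np.nonzero(hd[v,270:370])[0]+270; print(v,(xs.min(),xs.max(),len(xs)) if len(xs) else None)
E
```

```text
t 18.4 p [418.9, -228.1, 152.6] rpy [3.1355, 0.0011, 1.2315] F [-0.4, 0.2, 0.3] op 0.499 g 0.0 q [-0.5, 0.22, 2.02, -0.0, 0.89, -0.16]
head [ 289   79   48   68 2785] ((312.5, 112.5), (67.0, 47.0), 90.0)
[[429.7, -133.0, 16.0], [465.0, -145.4, 16.0], [448.1, -195.6, 16.0], [410.9, -182.4, 16.0]] mean [ 438.4 -164.1   16. ]
pred handle edges [[325.5, 198.3], [302.7, 198.4], [325.8, 146.4], [302.0, 146.5], [326.1, 76.7], [301.0, 76.7]]
100 None
115 None
130 None
145 None
160 (np.int64(302), np.int64(324), 23)
175 (np.int64(302), np.int64(324), 23)
190 (np.int64(303), np.int64(324), 22)
205 (np.int64(303), np.int64(323), 21)
220 (np.int64(303), np.int64(323), 21)
```

>>> step_arm --moves '[[[0,0,0],[0,-0.012,0.25],0],[[0,0,0],[0,-0.012,0.45],0],[[0,0,0],[0,-0.012,0.6],0],[[0,0,0],[0,-0.012,0.68],0],[[0,0,0],[0,-0.012,0.7],0],[[0,0,0],[0,-0.012,0.72],0],[[0,0,0],[0,-0.012,0.72],0]]' --squeeze 30

```text
clock: 19.15
eef_pos: [416.7, -228.3, 8.3]
tcp_rot: [3.136, 0.001, 1.227]
contact_force: [0.3, 0.1, 0.5]
opening: 0.503
grasp_force: 0.0
```

>>> step_arm --moves '[[[0,0,0],[0,0,0.012],0],[[0,0,0],[0,0,0.022],0],[[0,0,0],[0,0,0.022],-1],[[0,0,0],[0,0,0.022],-1],[[0,0,0],[0,0,0.022],-1],[[0,0,0],[0,0,0.022],-1],[[0,0,0],[0,0,0.022],-1],[[0,0,0],[0,0,0.022],-1]]'

```text
clock: 19.95
eef_pos: [416.5, -228.2, 3.8]
tcp_rot: [3.136, 0.001, 1.226]
contact_force: [-0.7, 1.2, 6.0]
opening: 0.225
grasp_force: 30.0
```

>>> step_arm --moves '[[[0,0,0],[0,0,-0.1],-1],[[0,0,0],[0,0,-0.3],-1],[[0,0,0],[0,0,-0.5],-1],[[0,0,0],[0,0,-0.75],-1],[[0,0,0],[0,0,-1],-1],[[0,0,0],[0,0,-1],-1]]'

```text
clock: 20.55
eef_pos: [418.6, -229.4, 209.7]
tcp_rot: [3.126, 0.003, 1.226]
contact_force: [1.1, -0.4, -1.3]
opening: 0.226
grasp_force: 30.0
```

```bash
python3 - <<'E'
from h import *
st(); im=snap('wrist','w10.png')
w=im.astype(int); rd=(w[:,:,0]>110)&(w[:,:,1]<75)&(w[:,:,2]<85)
n,l,ss,cc=cv2.connectedComponentsWithStats(rd.astype(np.uint8)); i=1+np.argmax(ss[1:,4]); print(ss[i],cc[i])
q=np.argwhere(l==i)[:,::-1]; print(cv2.minAreaRect(q.astype(np.float32)))
go([597,221,200],[np.pi,0,.05])
E
```

```text
t 20.55 p [418.6, -229.4, 209.7] rpy [3.1262, 0.0026, 1.2257] F [1.1, -0.4, -1.3] op 0.226 g 30.0 q [-0.5, 0.14, 1.97, -0.0, 1.02, -0.16]
[  267    33   101   149 13357] [316.59976043 108.4329565 ]
((317.0, 107.0), (148.0, 100.0), 90.0)
turn [0.0145, -0.0064, 1.497] shift [2.4195, 0.0856, 0.0294] rows 9.7
```

>>> step_arm --moves '[[[0.01,-0.006,0.75],[0.95,0.03,0],-1],[[0.01,-0.006,0.75],[0.95,0.03,0],-1],[[0.01,-0.006,0.75],[0.95,0.03,0],-1],[[0.01,-0.006,0.75],[0.95,0.03,0],-1],[[0.01,-0.006,0.75],[0.95,0.03,0],-1],[[0.01,-0.006,0.75],[0.95,0.03,0],-1]]'

```text
clock: 21.2
eef_pos: [484.9, -48.6, 201.6]
tcp_rot: [-3.138, 0.006, 0.638]
contact_force: [-0.1, -0.1, -1.3]
opening: 0.222
grasp_force: 29.9
```

```bash
python3 - <<'E'
from h import *
st(); go([602,221,200],[np.pi,0,.05])
E
```

```text
t 21.2 p [484.9, -48.6, 201.6] rpy [-3.138, 0.0065, 0.6383] F [-0.1, -0.1, -1.3] op 0.222 g 29.9 q [-0.1, 0.18, 1.95, -0.0, 1.03, 0.83]
turn [-0.002, 0.0093, 0.7491] shift [1.2735, -0.734, 0.0024] rows 5.9
```

>>> step_arm --moves '[[[-0.002,0.009,0.749],[0.95,-0.55,0],-1],[[-0.002,0.009,0.749],[0.95,-0.55,0],-1],[[-0.002,0.009,0.749],[0.95,-0.55,0],-1],[[-0.002,0.009,0.749],[0.95,-0.55,0],-1],[[-0.002,0.009,0.749],[0.95,-0.55,0],-1],[[-0.002,0.009,0.749],[0.95,-0.55,0],-1]]'

```text
clock: 21.8
eef_pos: [573.4, 152.8, 201.0]
tcp_rot: [3.141, -0.001, 0.052]
contact_force: [0.5, -1.1, -1.6]
opening: 0.227
grasp_force: 30.0
```

```bash
python3 - <<'E'
from h import *
st(); go([602,221,120],[np.pi,0,.055])
E
```

```text
t 21.8 p [573.4, 152.8, 201.0] rpy [3.1411, -0.0014, 0.052] F [0.5, -1.1, -1.6] op 0.227 g 30.0 q [0.26, 0.33, 1.73, -0.0, 1.07, 1.78]
turn [0.0007, -0.0018, -0.0038] shift [0.1601, -0.3335, 0.4051] rows 2.2
```

>>> step_arm --moves '[[[0,0,-0.0038],[0.16,-0.3335,0],-1],[[0,0,-0.0038],[0.16,-0.3335,0],-1],[[0,0,-0.0038],[0.16,-0.3335,0.15],-1],[[0,0,-0.0038],[0.16,-0.3335,0.35],-1],[[0,0,-0.0038],[0.16,-0.3335,0.4],-1],[[0,0,-0.0038],[0.16,-0.3335,0.4],-1]]'

```text
clock: 22.4
eef_pos: [599.8, 216.7, 120.2]
tcp_rot: [3.139, 0.003, 0.052]
contact_force: [-0.2, 0.4, -0.6]
opening: 0.227
grasp_force: 30.0
```

```bash
python3 - <<'E'
from h import *
st(); go([602,221,20],[np.pi,0,.055]); im=snap('wrist','w11.png')
E
```

```text
t 22.4 p [599.8, 216.7, 120.2] rpy [3.1389, 0.0029, 0.0517] F [-0.2, 0.4, -0.6] op 0.227 g 30.0 q [0.35, 0.49, 1.69, -0.0, 0.96, 1.87]
turn [0.0034, 0.0036, -0.0042] shift [0.0137, -0.0222, 0.5008] rows 2.0
```

>>> step_arm --moves '[[[0,0.003,-0.004],[0.012,-0.018,0.15],-1],[[0,0.003,-0.004],[0.012,-0.018,0.3],-1],[[0,0.003,-0.004],[0.012,-0.018,0.4],-1],[[0,0.003,-0.004],[0.012,-0.018,0.46],-1],[[0,0.003,-0.004],[0.012,-0.018,0.5],-1],[[0,0.003,-0.004],[0.012,-0.018,0.5],-1]]'

```text
clock: 23.05
eef_pos: [604.3, 222.2, 22.8]
tcp_rot: [3.141, -0.005, 0.055]
contact_force: [0.5, -0.3, -0.5]
opening: 0.227
grasp_force: 30.0
```

>>> step_arm --moves '[[[0,0,0],[0,0,0.01],-1],[[0,0,0],[0,0,0.02],-1],[[0,0,0],[0,0,0.025],-1],[[0,0,0],[0,0,0.025],-1]]'

```text
clock: 23.45
eef_pos: [604.1, 222.4, 17.7]
tcp_rot: [3.141, -0.005, 0.055]
contact_force: [0.9, -0.7, -0.1]
opening: 0.23
grasp_force: 30.0
```

>>> step_arm --moves '[[[0,0,0],[0,0,0.008],-1],[[0,0,0],[0,0,0.016],-1],[[0,0,0],[0,0,0.022],-1],[[0,0,0],[0,0,0.022],-1]]'

```text
clock: 23.85
eef_pos: [603.9, 222.3, 12.8]
tcp_rot: [3.141, -0.004, 0.055]
contact_force: [-0.7, 1.0, -1.2]
opening: 0.225
grasp_force: 30.0
```

>>> step_arm --moves '[[[0,0,0],[0,0,0.004],-1],[[0,0,0],[0,0,0.007],-1],[[0,0,0],[0,0,0.007],-1]]'

```text
clock: 24.15
eef_pos: [604.1, 222.4, 11.9]
tcp_rot: [3.141, -0.005, 0.055]
contact_force: [-1.0, -1.4, 1.5]
opening: 0.228
grasp_force: 30.3
```

>>> step_arm --moves '[[[0,0,0],[0,0,0],-0.4],[[0,0,0],[0,0,0],-0.2],[[0,0,0],[0,0,0],0],[[0,0,0],[0,0,0],0]]'

```text
clock: 24.55
eef_pos: [604.1, 222.4, 11.7]
tcp_rot: [3.141, -0.005, 0.055]
contact_force: [-0.1, -0.0, 0.9]
opening: 0.501
grasp_force: 0.0
```

>>> step_arm --moves '[[[0,0,0],[0,0,-0.1],0],[[0,0,0],[0,0,-0.3],0],[[0,0,0],[0,0,-0.55],0],[[0,0,0],[0,0,-0.8],0],[[0,0,0],[0,0,-1],0],[[0,0,0],[0,0,-1],0]]'

```text
clock: 25.15
eef_pos: [606.3, 223.7, 218.6]
tcp_rot: [-3.139, -0.015, 0.055]
contact_force: [0.8, -0.0, -0.6]
opening: 0.5
grasp_force: 0.0
```

>>> step_arm --moves '[[[0,0,0],[-0.5,0,-0.5],0],[[0,0,0],[-0.5,0,-0.5],0],[[0,0,0],[-0.5,0,-0.5],0],[[0,0,0],[-0.5,0,-0.5],0],[[0,0,0],[-0.5,0,-0.5],0]]'

```text
clock: 25.65
eef_pos: [502.7, 217.2, 311.5]
tcp_rot: [3.141, -0.006, 0.055]
contact_force: [-1.2, -0.1, -0.6]
opening: 0.497
grasp_force: 0.0
```

```bash
python3 - <<'E'
from h import *
st(); a=snap('wrist','w12.png'); b=snap('scene','s12.png'); 
cv2.imwrite('pics/fin.png',np.vstack([cv2.resize(a[:,:,::-1],(480,300),interpolation=cv2.INTER_AREA),cv2.resize(b[220:400,280:568,::-1],(480,300),interpolation=cv2.INTER_CUBIC)]))
for t in('mug','jar','bottle','ladle'):
    m=imaging.mark_of('scene',t); print(t,[(np.round(q['xy']).tolist(),round(q['conf'],2)) for q in m[:1]])
E
```

```text
t 25.65 p [502.7, 217.2, 311.5] rpy [3.1412, -0.0061, 0.0551] F [-1.2, -0.1, -0.6] op 0.497 g 0.0 q [0.41, 0.16, 1.71, -0.0, 1.27, 1.92]
mug [([339.0, 253.0], 0.93)]
jar [([370.0, 231.0], 0.91)]
bottle [([299.0, 289.0], 0.65)]
ladle [([369.0, 283.0], 0.56)]
```

View pics/fin.png

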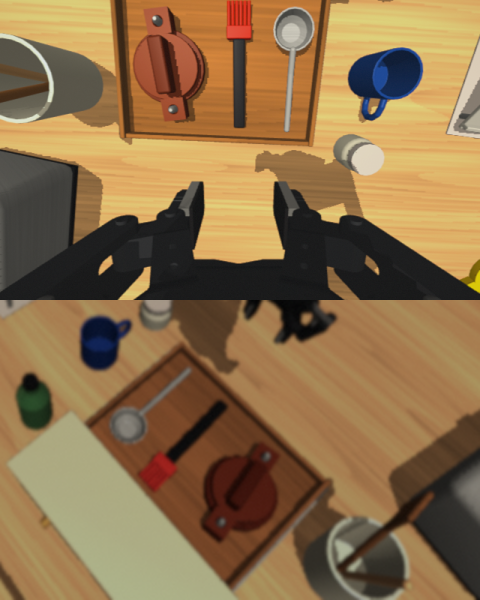

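The final view shows the plate on both pins, at (153,20) and (173,109). The brush lies in the lane with its bristles at the bowl end, parallel to the ladle. The mug, jar, bottle and ladle are where they were.

```bash
python3 -c "
from rig import r
print(r.sign_off())"
```

```text
the job is handed in; nothing more can be done
None
```

The plate is on the base over both pins, the brush lies in the free lane parallel to the ladle with its bristles at the bowl end, and the job was handed in at about 26 s.

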